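# Refit the volume knob of the workshop radio and hold it pressed in

### The arm

A 6-joint arm with a two-finger parallel gripper is mounted at the origin on the work surface. World frame = base frame: x ahead of the robot, y to its left, z up, the work surface at z = 0. Lengths are in m, angles in rad, forces in N, time in s.
With the tool pointing down it reaches from about 0.3 to 0.775 m from the base axis. Payload 14.6 kg.
Tool frame: the origin (TCP) lies on the front face of the gripper's body, between the roots of the fingers; the fingertips stand 73 mm ahead of it and the grasp point (between the pads) lies 54 mm ahead of it (ctrl.finger_overhang is the distance from the TCP to the fingertips, in m); z points along the fingers, y is the line along which they close (so a half turn about z gives the same grasp; the last joint's range is limited). The gripper opens to 85 mm and grips with 20 to 120 N. Pads are 22 mm wide; open, the fingers measure 114 mm over their backs; the gripper's body (76 mm by 85 mm) begins 54 mm behind the grasp point. The pads swing forward as they close: fully open they stand 13 mm farther back than shut.
Start: joints at [-1.377, 0.3, 1.521, -0, 1.321, -0.067], TCP at [0.142, -0.531, 0.304] pointing down, gripper open.
Joint ranges: [-3.03, 3.03], [-0.79, 2.21], [0.23, 2.52], [-1.04, 4.18], [0, 3.07], [-2.55, 2.55]. Speed limits (rad/s): [2.22, 2.22, 2.57, 3.14, 3.14, 3.14].

### API

Orientations are given as [roll, pitch, yaw] about the fixed x, y, z axes, in that order (R = Rz(yaw) Ry(pitch) Rx(roll)).
In Python, from cell import ctrl gives the robot as it stands.
- The arm moves only by the shell command python3 -m pendant 'ROWS'. ROWS is JSON, a list of rows, each an object with "offset": the shift along the tool's x, y, z in cm, a list of three; "twist": the turn, a rotation vector about the tool's x, y, z in rad, a list of three; "jaw": the finger opening in cm, from 0 to 8.54. A call has 1 to 10 rows; each row shifts and turns the commanded pose from where the row before left it, along the tool's axes as they then stand; what a row does not reach is not made up. A row lasts 1/10 s, in which the tool goes at most 50 mm and 8.59 degrees, less where a joint would pass 70% of its speed; a pose out of reach is approached as far as the arm can. A call is refused whole if a number of a shift passes 5 or a number of a turn 0.15, either way. A call with a gripper value outside its range is refused whole. The fingers move at their own pace and stop on an object; the grip force is fixed at half the most. Time passes only in rows, so rows that do not move let the fingers close. It gives the time, the measured TCP pose, the force, the opening and the grip force at its end, in the units of the state.
- ctrl.read_state(): the state, without advancing time (a new reading comes with each control period).
- ctrl.get_image(name): name is "scene" or "top" or "wrist"; returns a dict with "color" (420x560x3 uint8, blue, green, red), "mtx" (3x3 intrinsics, pixels), "k1" (the pictures are not rectified: a ray, as slopes to the right and down, at radius r is drawn at 1 + k1 r^2 times it, then the intrinsics apply), "extrinsics" (4x4, takes a point from camera to world coordinates); the wrist camera has in their place "hand_eye" (4x4, takes a point from camera to tool coordinates, whose origin is the TCP and whose axes are the flange's). Camera axes: x right, y down, z forward; pixel columns grow to the right and rows downward; lengths in m; the calibration is good to about 2 mm. A picture is of the moment at which its call begins: read the wrist's pose just before it. There is no depth.
- ctrl.sign_off(): hands the job in; it is judged then, once.
The state is a dict: "time_s": time; "qpos": joint angles; "qd": joint speeds; "tau": joint torques, N m; "tool_pos": TCP position; "ee_rot": TCP orientation; "wrist_force": force on the tool from outside, world axes, zero at the start; "wrist_torque": the same for the moment, N m; "width": finger opening in m; "finger_force": force on a finger pad.
Only numpy, scipy, OpenCV 4.12 (cv2) and the standard library are available. Lean on these libraries where they do the work, as an engineer would, in place of code of your own. Each camera call takes 0.05 s, during which the arm holds its last target. There are 200 camera calls.

### The job

The workshop radio lies on its back on the bench with its volume knob pulled off: pick the loose knob up, turn it so that the flat in its bore matches the flat on the bare D-shaft, and slide it fully home on the shaft. Then switch the radio on the way this knob does it, by a long press: push the fitted knob in against its spring and keep it pressed in, so finish while still holding it down with the gripper. Leave the screwdriver, the jar of screws and the tape roll where they are.

Things in the scene. Friction and masses are not known exactly. Their poses are not given: they have to be found in the camera images.
- knob: the loose volume knob: black, round, fluted, 40 mm in diameter, 24 mm tall, about 30 g, upright on the bench with its bore down. Origin: centre of its underside; z up along its axis; x points to the white pointer line on its top and side. It starts with the pointer within about 50 degrees of world +x and may be gripped across any diameter.
- knob_bore (a point): the blind end of the knob's D-shaped bore, on its axis 15 mm above the underside; axes as the knob's. The bore is open at the underside, 11.6 mm in diameter, with its flat on the pointer (+x) side, 3.3 mm from the axis; its mouth is bevelled by 1.5 mm. It passes over the shaft only with pointer and shaft flat on the same side, within about 10 degrees; it starts up to about 115 degrees off.
- radio: yellow and black jobsite radio, fixed, lying on its back, front panel up: 200 mm (x) by 320 mm (y), panel 120 mm above the bench. Origin: centre of its underside; z up, x to its carrying handle, away from the robot within 15 degrees. It lies left or right of the knob. A roll-cage bar along each y side rises 28 mm above the panel, 164 mm from the middle. Display, keys and speakers are flush (under 4 mm).
- tuning_knob (a point): centre of the top of the radio's other, fixed knob (tuning), the same shape as the loose one, 31 mm above the panel and 100 mm from the bare shaft, on the same level of the panel (at the radio's x = -30 mm, y = -50 mm; the bare shaft is at x = -30 mm, y = +50 mm)
- shaft_tip (a point): centre of the tip of the bare bright-metal D-shaft the knob belongs on, 22 mm above the panel when not pressed. z up along the shaft; x points square out of its one flat, at first within about 62 degrees of world +x. Shaft 10 mm in diameter, flat 2.5 mm from the axis. It turns if twisted (0.02 N m). Knob fully home: this tip meets the end of the bore, the knob's underside 7 mm above the panel.
- volume_shaft (a joint): how far the shaft is pressed down into the radio, in m: 0 = out, 0.004 = all the way in (the fitted knob's underside is then 3 mm above the panel). Its spring starts to give at about 2.4 N and is all the way in at about 7 N, against a firm stop.
- screwdriver: bystander: small red-handled screwdriver, 160 mm long, lying on the bench along the radio's near side, about 55 mm in front of it
- screw_jar: bystander: brass-coloured jar of screws with a black lid, 60 mm in diameter, 65 mm tall, its centre 120 to 130 mm from the loose knob, on the side away from the knob's pointer. Origin: centre of its underside
- tape_roll: bystander: roll of blue tape lying flat, 70 mm in diameter, 25 mm high, its centre 115 to 130 mm from the loose knob, on its pointer side. Origin: centre of its underside
There are look-alikes about, which are no part of the job. Several things look just like the knob: the one meant starts farthest to the robot's left.

How it is judged:
By the outcome, as a careful person would: the job done as asked, in the order asked, and still so for the second after the job is handed in, while the arm keeps its last pose, push and grip.
It also fails if it takes over 38 s, if anything falls off the work surface, if the arm or the gripper's body presses on something with over 40 N, if the wrist force passes 120 N, or if a joint passes its speed limit or range.

## Working session

There is one attempt and no reset: what is moved stays moved. The work goes in short steps, Python scripts to look and compute and a shell command to move; the robot and the scene stay as the last step left them, time stands still between calls to the robot, and variables do not carry over. Pictures are saved under pics/ and viewed, at most 10 in all, crops included, and the job is handed in when it is done.

```bash
mkdir -p pics; ls; cat > h.py <<'E'
import numpy as np, cv2, pickle
from cell import ctrl
from scipy.spatial.transform import Rotation as R
def snap(n,f):
    s=ctrl.read_state(); d=ctrl.get_image(n)
    if n=="wrist":
        T=np.eye(4);T[:3,:3]=R.from_euler('xyz',s['ee_rot']).as_matrix();T[:3,3]=s['tool_pos']
        d['extrinsics']=T@np.array(d['hand_eye'])
    cv2.imwrite(f'pics/{f}.png',d['color']); pickle.dump(d,open(f'pics/{f}.pkl','wb')); return d
def load(f): return pickle.load(open(f'pics/{f}.pkl','rb'))
def dist(d): return np.array([d['k1'],0,0,0,0],float)
def ray(d,uv):
    # inverse distortion
    K=np.array(d['mtx'],float); E=np.array(d['extrinsics'])
    p=cv2.undistortPointsIter(np.array([[uv]],float),K,dist(d),None,None,(3,100,1e-10))[0,0]
    v=E[:3,:3]@np.array([p[0],p[1],1]); return E[:3,3],v/np.linalg.norm(v)
def atz(d,uv,z):
    o,v=ray(d,uv); return o+v*(z-o[2])/v[2]
def tri(obs):
    A=np.zeros((3,3));b=np.zeros(3);rs=[ray(d,uv) for d,uv in obs]
    for o,v in rs:
        P=np.eye(3)-np.outer(v,v);A+=P;b+=P@o
    x=np.linalg.solve(A,b); return x,[np.linalg.norm((np.eye(3)-np.outer(v,v))@(x-o)) for o,v in rs]
def proj(d,X):
    E=np.linalg.inv(np.array(d['extrinsics']));X=np.atleast_2d(X).astype(float)
    return cv2.projectPoints(X,cv2.Rodrigues(E[:3,:3])[0],E[:3,3],np.array(d['mtx'],float),dist(d))[0][:,0]
def crop(f,x0,y0,x1,y1,s):
    c=cv2.imread(f'pics/{f}.png')[y0:y1,x0:x1]; return cv2.resize(c,None,fx=s,fy=s,interpolation=cv2.INTER_CUBIC)
E
python3 - <<'E'
from h import *
a=snap("scene","scene0");b=snap("top","top0");snap("wrist","wrist0")
for d in(a,b):print(np.round(d['extrinsics'],3).tolist(),d['k1'],d['mtx'][0][0])
E
```

```text
pics
[[-0.008, 0.813, -0.583, 1.17], [1.0, -0.002, -0.016, -0.003], [-0.014, -0.583, -0.813, 0.964], [0.0, 0.0, 0.0, 1.0]] 0.02784783086514529 396.5117472026008
[[0.024, -0.993, 0.118, 0.458], [-1.0, -0.026, -0.012, -0.036], [0.015, -0.118, -0.993, 0.939], [0.0, 0.0, 0.0, 1.0]] 0.02703147032805143 424.5189807367093
```

```bash
python3 -c "
import cv2
for f in('top0','scene0'):
    cv2.imwrite(f'pics/{f}_L.png',cv2.resize(cv2.imread(f'pics/{f}.png'),(800,600),interpolation=cv2.INTER_CUBIC))"
```

```text
(no output)
```

View pics/top0_L.png

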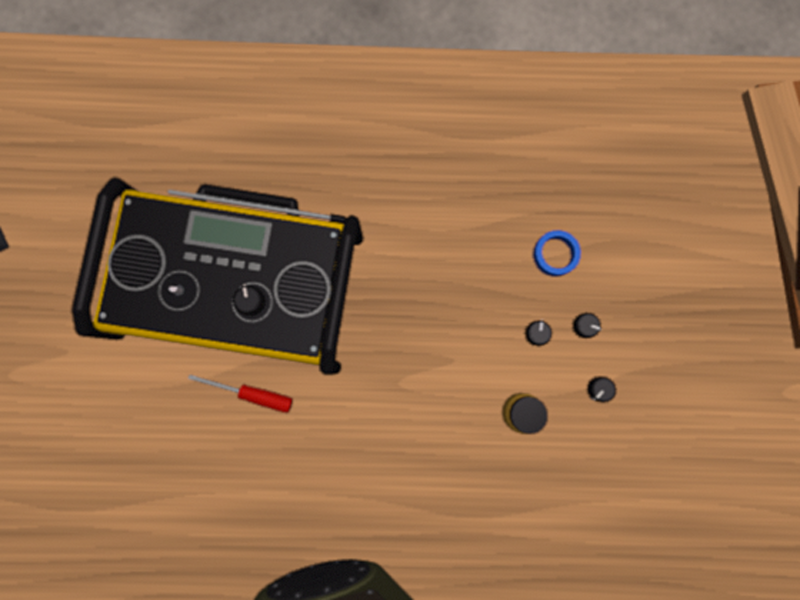

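View pics/scene0_L.png

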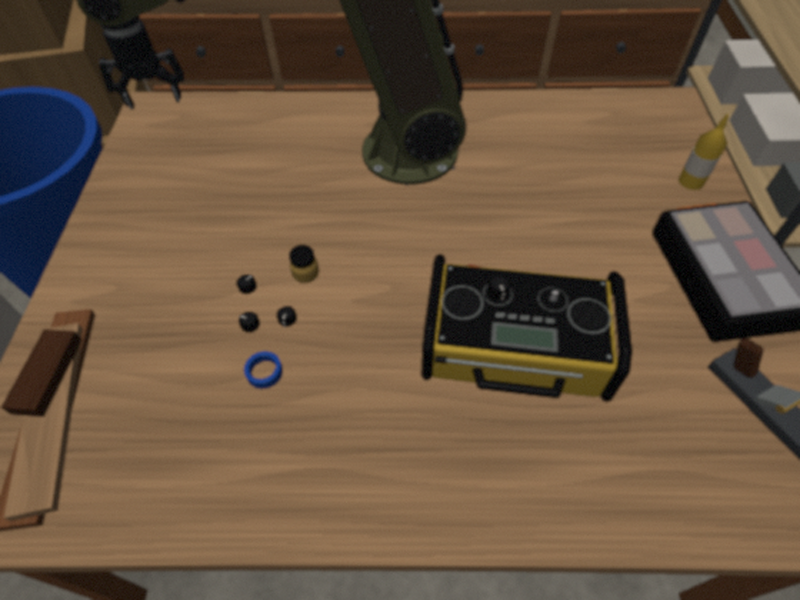

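The top view shows the target knob (farthest left, +y) at about (539,332) in 800-scale. The bare shaft is at (178,290), the tuning knob at (249,300), the tape at (557,253) and the jar at (526,413). In the scene view the knob is at (287,316) and the bare shaft at (553,297).

```bash
python3 - <<'E'
from h import *
m=np.vstack([np.hstack([crop('top0',357,212,397,252,10)[:300],crop('top0',105,182,145,222,10)[:300]]),np.hstack([crop('scene0',181,205,221,245,10)[:300],crop('scene0',367,185,407,225,10)[:300]])])
print(m.shape);cv2.imwrite('pics/m1.png',m)
E
```

```text
(600, 800, 3)
```

View pics/m1.png

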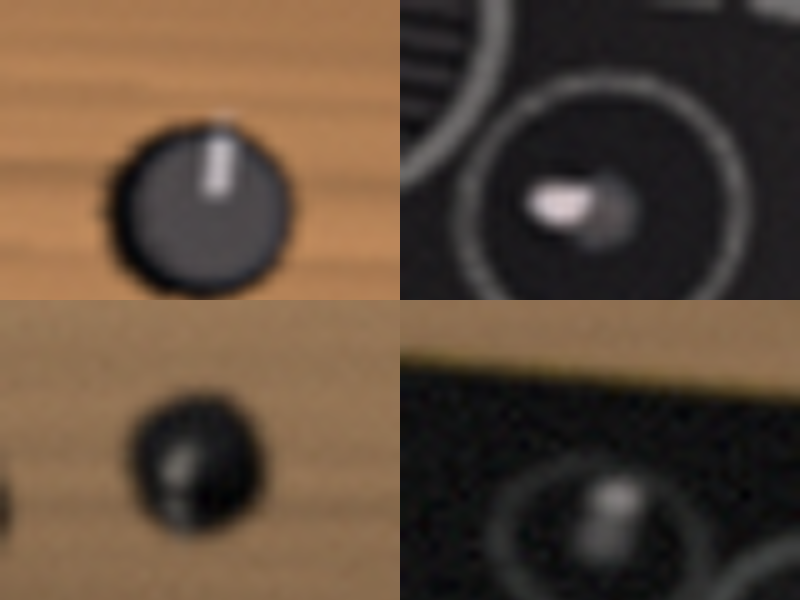

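The crops show the knob's top centre near top px (378.1,233.2) and scene px (200.6,220), with the pointer almost along +x. The shaft tip is near top px (121,202.3) and scene px (388.5,205). The flat is unclear here, so I'll use the wrist camera for it.

```bash
python3 - <<'E'
from h import *
a=load('scene0');b=load('top0')
print('knob',tri([(b,(378.1,233.2)),(a,(200.6,220))]))
print('shaft',tri([(b,(121,202.3)),(a,(388.5,205))]))
c=atz(b,(378.1,233.2),.024);p=atz(b,(357+22.2,212+12.2),.024);print(c,p,np.degrees(np.arctan2(*(p-c)[[1,0]])))
# radio ring centre & tuning, on panel
print('ring',atz(b,(125.3,202.8),.12),'tuning',atz(b,(247*.7,298*.7),.151),'tip@.142',atz(b,(121,202.3),.142))
s=ctrl.read_state();print(s['time_s'],s['ee_rot'],s['tool_pos'],s['width'])
w=load('wrist0');print(np.round(w['hand_eye'],3).tolist())
E
```

```text
knob (array([ 0.51866159, -0.25315027,  0.01382869]), [np.float64(0.001489309454479549), np.float64(0.0014893094544794487)])
shaft (array([0.55684109, 0.26154357, 0.13651104]), [np.float64(0.00023548050101627593), np.float64(0.00023548050101630469)])
[ 0.51806301 -0.25228074  0.024     ] [ 0.53762365 -0.25471072  0.024     ] -7.081476205235797
ring [0.55812514 0.25968316 0.12      ] tuning [0.54578434 0.16031419 0.151     ] tip@.142 [0.55615929 0.25975474 0.142     ]
0.15 [-3.14073067e+00 -4.10472109e-05  2.60828851e-01] [ 0.14179388 -0.53129059  0.30346664] 0.0856537578276722
[[0.001, -0.964, -0.268, 0.066], [1.0, 0.001, -0.0, -0.002], [0.0, -0.268, 0.964, -0.069], [0.0, 0.0, 0.0, 1.0]]
```

```bash
python3 -m pendant '[{"offset":[0,0,2],"twist":[0,0,-0.148],"jaw":7},{"offset":[0,0,2],"twist":[0,0,-0.148],"jaw":7},{"offset":[0,0,2],"twist":[0,0,-0.148],"jaw":7},{"offset":[0,0,2],"twist":[0,0,-0.148],"jaw":7},{"offset":[0,0,2],"twist":[0,0,-0.148],"jaw":7}]'; python3 -m pendant '[{"offset":[4.38,1.66,0],"twist":[0,0,0],"jaw":7},{"offset":[4.38,1.66,0],"twist":[0,0,0],"jaw":7},{"offset":[4.38,1.66,0],"twist":[0,0,0],"jaw":7},{"offset":[4.38,1.66,0],"twist":[0,0,0],"jaw":7},{"offset":[4.38,1.66,0],"twist":[0,0,0],"jaw":7},{"offset":[4.38,1.66,0],"twist":[0,0,0],"jaw":7},{"offset":[4.38,1.66,0],"twist":[0,0,0],"jaw":7},{"offset":[4.38,1.66,0],"twist":[0,0,0],"jaw":7},{"offset":[4.38,1.66,0],"twist":[0,0,0],"jaw":7},{"offset":[4.38,1.66,0],"twist":[0,0,0],"jaw":7}]'
python3 -m pendant '[{"offset":[0,0,0],"twist":[0,0,0],"jaw":7},{"offset":[0,0,0],"twist":[0,0,0],"jaw":7},{"offset":[0,0,0],"twist":[0,0,0],"jaw":7}]'
python3 - <<'E'
from h import *
d=snap("wrist","w1");s=ctrl.read_state();print(s['time_s'],s['qpos'],s['tool_pos'],s['ee_rot'],s['width'],ctrl.finger_overhang)
p=proj(d,[[.518,-.252,.024],[.518,-.252,0]]);print(p)
x,y=p[0].astype(int)
x0=max(0,min(x-100,360));y0=max(0,min(y-75,270));print(x0,y0)
cv2.imwrite('pics/w1c.png',crop('w1',x0,y0,x0+200,y0+150,4))
E
```

```text
time_s: 0.65
tool_pos: [0.1418, -0.5312, 0.2029]
ee_rot: [-3.141, -0.0, 1.007]
wrist_force: [0.0, 0.1, 0.2]
width: 0.0701
finger_force: 0.0
time_s: 1.65
tool_pos: [0.5192, -0.2507, 0.2038]
ee_rot: [-3.141, 0.0, 1.001]
wrist_force: [-1.1, -0.7, -0.1]
width: 0.0699
finger_force: 0.0
time_s: 1.95
tool_pos: [0.5173, -0.2527, 0.2037]
ee_rot: [-3.141, 0.0, 1.0]
wrist_force: [0.8, 0.5, 0.0]
width: 0.0698
finger_force: 0.0
2.0 [-5.18486520e-01  4.54941817e-01  1.55235603e+00 -1.08526963e-04
  1.13466153e+00  5.27872311e-02] [ 0.51719584 -0.2529694   0.20379783] [-3.14123163e+00  1.17563360e-04  9.99568461e-01] 0.07017202775508988 0.0726
[[285.45881801 201.24143939]
 [285.19828338 194.38438174]]
185 126
```

View pics/w1c.png

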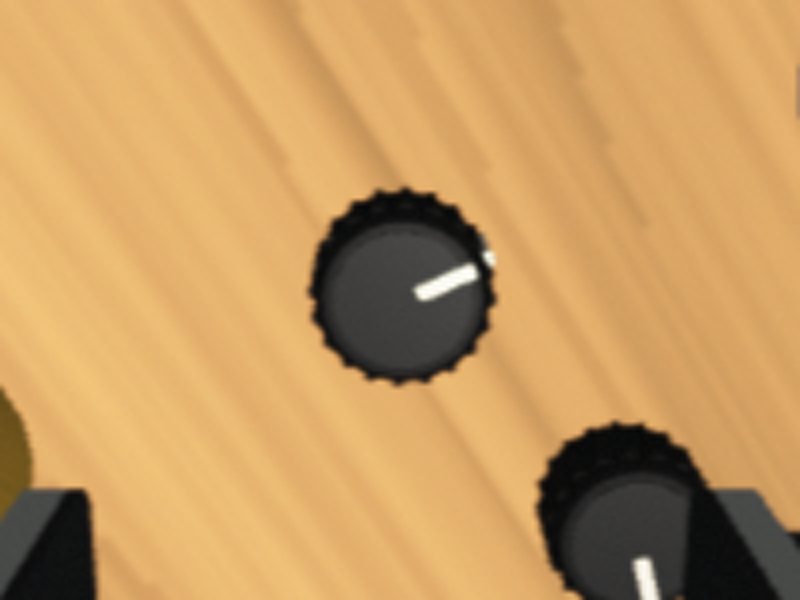

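The knob's top centre is at crop (401,301), which is px (285.2,201.2), exactly where predicted. The pointer runs from (420,294) to (477,271). The neighbour knob is clear of the closing line.

```bash
python3 - <<'E'
from h import *
d=load('w1');f=lambda u,v:(185+u/4,126+v/4)
c=atz(d,f(401,301),.024);a=atz(d,f(420,294),.024);b=atz(d,f(477,271),.024)
print(c,np.degrees(np.arctan2(*(b-a)[[1,0]])),np.degrees(np.arctan2(*(b-c)[[1,0]])))
print(tri([(d,f(401,301)),(load('top0'),(378.1,233.2)),(load('scene0'),(200.6,220))]),tri([(d,f(401,301)),(load('scene0'),(200.6,220))]))
s=ctrl.read_state();T=R.from_euler('xyz',s['ee_rot']);print(T.inv().apply(np.array([c[0],c[1],.076])-s['tool_pos'])*100)
E
```

```text
[ 0.51785064 -0.25191302  0.024     ] -9.955219918912272 -10.40338206796762
(array([ 0.51773651, -0.25365645,  0.0132658 ]), [np.float64(0.0014850717752747727), np.float64(0.0015159688898061967), np.float64(0.001866126625878897)]) (array([ 0.51587255, -0.25396193,  0.00965104]), [np.float64(0.0012175547164189628), np.float64(0.001217554716418926)])
[1.25772223e-01 2.58348909e-03 1.27797681e+01]
```

```bash
python3 -m pendant '[{"offset":[0.13,0,3],"twist":[0,0,0],"jaw":7},{"offset":[0,0,3],"twist":[0,0,0],"jaw":7},{"offset":[0,0,3],"twist":[0,0,0],"jaw":7},{"offset":[0,0,2],"twist":[0,0,0],"jaw":7},{"offset":[0,0,1],"twist":[0,0,0],"jaw":7},{"offset":[0,0,0.7],"twist":[0,0,0],"jaw":7},{"offset":[0,0,0],"twist":[0,0,0],"jaw":7}]'; python3 -m pendant '[{"offset":[0,0,0],"twist":[0,0,0],"jaw":3},{"offset":[0,0,0],"twist":[0,0,0],"jaw":3},{"offset":[0,0,0],"twist":[0,0,0],"jaw":3},{"offset":[0,0,0],"twist":[0,0,0],"jaw":3},{"offset":[0,0,0],"twist":[0,0,0],"jaw":3},{"offset":[0,0,0],"twist":[0,0,0],"jaw":3},{"offset":[0,0,0],"twist":[0,0,0],"jaw":3},{"offset":[0,0,0],"twist":[0,0,0],"jaw":3}]'
```

```text
time_s: 2.7
tool_pos: [0.5184, -0.2515, 0.0768]
ee_rot: [-3.141, 0.0, 1.0]
wrist_force: [0.1, 0.2, -0.4]
width: 0.0702
finger_force: 0.0
time_s: 3.5
tool_pos: [0.519, -0.2514, 0.0783]
ee_rot: [3.14, -0.0, 1.001]
wrist_force: [-2.4, 1.4, 7.6]
width: 0.0376
finger_force: 59.1
```

```bash
python3 -m pendant '[{"offset":[0,0,-1],"twist":[0,0,0],"jaw":3},{"offset":[0,0,-3],"twist":[0,0,0],"jaw":3},{"offset":[0,0,-4.5],"twist":[0,0,0],"jaw":3},{"offset":[0,0,-4.5],"twist":[0,0,0],"jaw":3},{"offset":[0,0,-4],"twist":[0,0,0],"jaw":3},{"offset":[0,0,-2],"twist":[0,0,0],"jaw":3}]'; python3 -m pendant '[{"offset":[2.09,-1.25,0],"twist":[0,0,0],"jaw":3},{"offset":[4.1,-2.46,0],"twist":[0,0,0],"jaw":3},{"offset":[4.1,-2.46,0],"twist":[0,0,0],"jaw":3},{"offset":[4.1,-2.46,0],"twist":[0,0,0],"jaw":3},{"offset":[4.1,-2.46,0],"twist":[0,0,0],"jaw":3},{"offset":[4.1,-2.46,0],"twist":[0,0,0],"jaw":3},{"offset":[4.1,-2.46,0],"twist":[0,0,0],"jaw":3},{"offset":[4.1,-2.46,0],"twist":[0,0,0],"jaw":3},{"offset":[4.1,-2.46,0],"twist":[0,0,0],"jaw":3},{"offset":[4.1,-2.46,0],"twist":[0,0,0],"jaw":3}]'
python3 -m pendant '[{"offset":[2,-1.2,0],"twist":[0,0,0],"jaw":3},{"offset":[0,0,0],"twist":[0,0,0],"jaw":3},{"offset":[0,0,0],"twist":[0,0,0],"jaw":3},{"offset":[0,0,0],"twist":[0,0,0],"jaw":3}]'
python3 - <<'E'
from h import *
d=snap("wrist","w2")
print(proj(d,[[.556,.26,.142],[.556,.26,.12]]))
cv2.imwrite('pics/w2L.png',crop('w2',0,0,560,420,800/560))
E
```

```text
time_s: 4.1
tool_pos: [0.519, -0.2512, 0.272]
ee_rot: [3.136, -0.0, 1.001]
wrist_force: [-0.3, -0.0, -1.1]
width: 0.0376
finger_force: 60.2
time_s: 5.1
tool_pos: [0.5317, 0.2054, 0.268]
ee_rot: [3.141, -0.001, 1.001]
wrist_force: [1.2, -0.6, -1.0]
width: 0.0373
finger_force: 60.2
time_s: 5.5
tool_pos: [0.5328, 0.2258, 0.2674]
ee_rot: [3.141, -0.0, 1.0]
wrist_force: [-0.9, 0.4, 0.1]
width: 0.0369
finger_force: 60.2
[[287.70374747 161.35151449]
 [287.14406762 157.10529186]]
```

View pics/w2L.png

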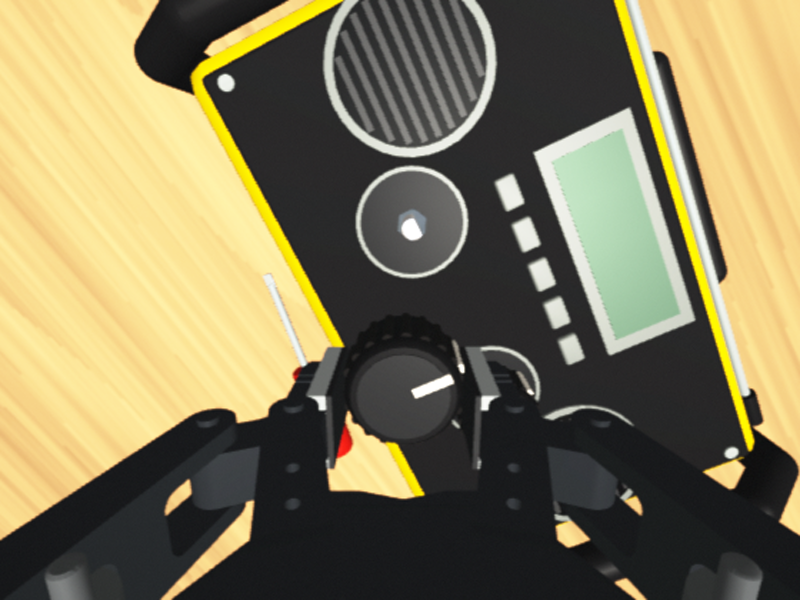

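The radio is below, with the held knob at centre (about (404,392), pointer to the upper right) and the shaft tip at (412,229), which is px (288.4,160.3), near the prediction. I'll enlarge the shaft and the held knob.

```bash
python3 - <<'E'
from h import *
d=load("w2")
m=np.hstack([crop('w2',276,145,301,170,16),crop('w2',230,215,340,325,400/110)]);print(m.shape)
cv2.imwrite('pics/w2c.png',m)
E
```

```text
(400, 800, 3)
```

View pics/w2c.png

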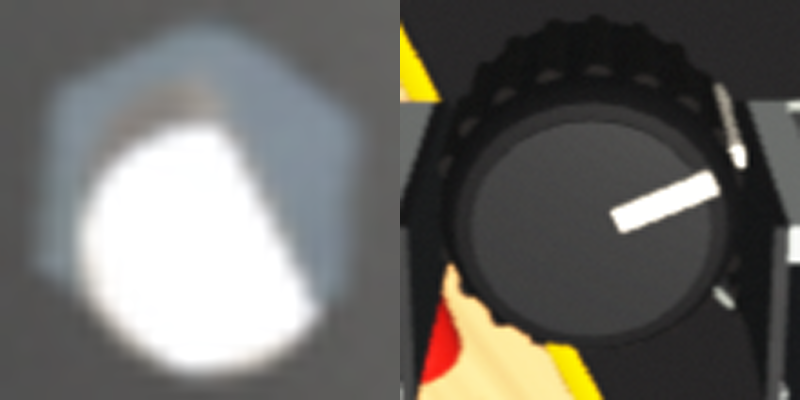

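The flat's edge runs from (225,127) to (320,308) in the left crop, around a tip circle centred at (206,247) with r 128. That puts the tip at px (288.4,160.0). The held knob's pointer runs from (620,222) to (715,182).

```bash
cat > k.py <<'E'
from h import *
d=load("w2");s=ctrl.read_state();print(s['time_s'],s['tool_pos'],s['ee_rot'],s['qpos'][5])
f=lambda u,v:(276+(u+.5)/16-.5,145+(v+.5)/16-.5)
k=3.6364;g=lambda u,v:(230+(u-400)/k-.4,215+v/k-.4)
ang=lambda a,b:np.degrees(np.arctan2(*(b-a)[[1,0]]))
t=atz(d,f(206,247),.142);fl=ang(atz(d,f(225,127),.142),atz(d,f(320,308),.142))+90
print('tip',t,'flat',fl, tri([(d,f(206,247)),(load('top0'),(121,202.3)),(load('scene0'),(388.5,205))]),tri([(d,f(206,247)),(load('scene0'),(388.5,205))]))
zt=s['tool_pos'][2]-.054
kc=atz(d,g(592,220),zt);p=ang(atz(d,g(620,222),zt),atz(d,g(715,182),zt))
print('knobtop',kc,'ptr',p,ang(kc,atz(d,g(715,182),zt)))
T=R.from_euler('xyz',s['ee_rot']);print('rel tool mm',T.inv().apply(kc-s['tool_pos'])*1e3, 'turn',fl-p)
E
python3 k.py
```

```text
5.55 [0.53290821 0.22569329 0.2673175 ] [ 3.14129130e+00 -2.77574967e-04  9.99557557e-01] 0.9086057884836692
tip [0.55683075 0.2604914  0.142     ] flat -4.492858635996711 (array([0.5569068 , 0.26080061, 0.13749981]), [np.float64(0.0008963788085993935), np.float64(0.0006252968543113591), np.float64(0.0006591651953148249)]) (array([0.55696146, 0.26051888, 0.13717734]), [np.float64(0.0007107621347915257), np.float64(0.0007107621347916262)])
knobtop [0.53138494 0.22788685 0.2133175 ] ptr -7.591591977816395 -13.783209666211224
rel tool mm [ 1.00671411 -2.48369968 53.99953551] turn 3.098733341819684
```

The knob pointer is about 9° west of x and the flat about -4.5°, so the turn is only about +5°. The jaw centre looks 2 mm off the camera calibration, so I'll take a second wrist view a quarter turn away to cancel the hand-eye bias.

```bash
python3 -m pendant '[{"offset":[0,0,0],"twist":[0,0,-0.149],"jaw":3},{"offset":[0,0,0],"twist":[0,0,-0.149],"jaw":3},{"offset":[0,0,0],"twist":[0,0,-0.149],"jaw":3},{"offset":[0,0,0],"twist":[0,0,-0.149],"jaw":3},{"offset":[0,0,0],"twist":[0,0,-0.149],"jaw":3},{"offset":[0,0,0],"twist":[0,0,-0.149],"jaw":3},{"offset":[0,0,0],"twist":[0,0,-0.149],"jaw":3},{"offset":[0,0,0],"twist":[0,0,-0.149],"jaw":3},{"offset":[0,0,0],"twist":[0,0,-0.149],"jaw":3},{"offset":[0,0,0],"twist":[0,0,-0.149],"jaw":3}]'; python3 -m pendant '[{"offset":[-2,2.1,0],"twist":[0,0,0],"jaw":3},{"offset":[-2,2.1,0],"twist":[0,0,0],"jaw":3},{"offset":[0,0,0],"twist":[0,0,0],"jaw":3},{"offset":[0,0,0],"twist":[0,0,0],"jaw":3},{"offset":[0,0,0],"twist":[0,0,0],"jaw":3},{"offset":[0,0,0],"twist":[0,0,0],"jaw":3}]'
python3 - <<'E'
from h import *
d=snap("wrist","w3")
p=proj(d,[[.5568,.2605,.142]])[0];print(p)
x,y=np.round(p).astype(int);print(x-15,y-15)
m=np.hstack([crop('w3',x-15,y-15,x+15,y+15,400/30),crop('w3',230,215,340,325,400/110)])
cv2.imwrite('pics/w3c.png',m)
E
```

```text
time_s: 6.55
tool_pos: [0.533, 0.2257, 0.2672]
ee_rot: [3.141, 0.0, 2.496]
wrist_force: [0.8, -0.4, 0.0]
width: 0.0376
finger_force: 60.2
time_s: 7.15
tool_pos: [0.5896, 0.2356, 0.2673]
ee_rot: [3.141, 0.0, 2.491]
wrist_force: [0.2, -0.4, -0.3]
width: 0.0375
finger_force: 60.3
[282.76854548 166.1077368 ]
268 151
```

View pics/w3c.png

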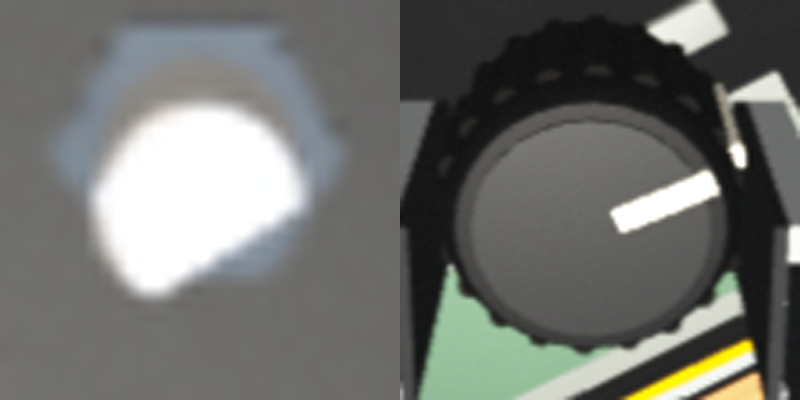

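In the left crop (scale 13.33, origin (268,151)) the tip circle centre is at (199,205), with the flat's edge from (160,297) to (308,200). The held knob sits at the same place in the image as before.

```bash
cat > k2.py <<'E'
from h import *
he=np.array(load('w2')['hand_eye'])
def f(x0,y0,k,u,v):return (x0+(u+.5)/k-.5,y0+(v+.5)/k-.5)
V=[]
for n,x0,y0,k,c,e1,e2 in(('w2',276,145,16,(206,247),(225,127),(320,308)),('w3',268,151,13.3333,(199,205),(308,200),(160,297))):
    d=load(n);T=np.array(d['extrinsics'])@np.linalg.inv(he)
    t=atz(d,f(x0,y0,k,*c),.142);a=atz(d,f(x0,y0,k,*e1),.142);b=atz(d,f(x0,y0,k,*e2),.142)
    print(n,t,'flat',np.degrees(np.arctan2(*(b-a)[[1,0]]))+90)
    V.append((T[:2,:2],t[:2]))
A=np.vstack([np.hstack([np.eye(2),-Rm]) for Rm,_ in V]);y=np.hstack([t for _,t in V])
print('tip,bias: ',np.linalg.lstsq(A,y,rcond=None)[0])
d=load('w3');k=400/110;g=lambda u,v:(230+(u-400+.5)/k-.5,215+(v+.5)/k-.5)
T=np.array(d['extrinsics'])@np.linalg.inv(he)
for c in((592,226),g(592,226)):pass
X=atz(d,c,T[2,3]-.054);print('knob in tool',np.linalg.inv(T)@np.append(X,1))
E
python3 k2.py
```

```text
w2 [0.55683075 0.2604914  0.142     ] flat -4.492858635996711
w3 [0.55658611 0.26042163 0.142     ] flat -3.816461346581093
tip,bias:  [ 5.56746227e-01  2.60323987e-01 -1.86540328e-04  1.93357970e-05]
knob in tool [ 1.22347469e-04 -2.32466656e-03  5.39982068e-02  1.00000000e+00]
```

```bash
python3 - <<'E'
from h import *
d=load('w3');print(d['mtx'],np.round(d['hand_eye'],4).tolist())
he=np.array(d['hand_eye']);
for z in(0,.03,.054,.125,.19):
    p=np.linalg.inv(he)@[0,0,z,1];print(z,p[2],(np.array(d['mtx'])@(p[:3]/p[2]))[:2])
s=ctrl.read_state();yaw=np.radians(57.27+4.5)
T=R.from_euler('xyz',s['ee_rot']);Y=R.from_euler('xyz',[np.pi,0,yaw])
print(s['tool_pos'],s['ee_rot'],(yaw-s['ee_rot'][2]),'final-yaw offset',Y.inv().apply(np.array([.5567,.2603,s['tool_pos'][2]])-s['tool_pos'])*100)
E
```

```text
[[311.47933116   0.         282.00642787]
 [  0.         311.47933116 204.45680343]
 [  0.           0.           1.        ]] [[0.0006, -0.9636, -0.2672, 0.0702], [1.0, 0.0005, 0.0004, -0.0006], [-0.0002, -0.2672, 0.9636, -0.0693], [0.0, 0.0, 0.0, 1.0]]
0 0.0855213175059414 [284.15200416 383.37712475]
0.03 0.11443052630565617 [283.59230465 316.35576521]
0.054 0.137557893345428 [283.31392737 283.02140784]
0.125 0.20597635417141966 [282.85641229 228.2361484 ]
0.19 0.26861297323746836 [282.64191641 202.55128486]
[0.5896291  0.23571532 0.26732167] [3.14130833e+00 1.84458514e-04 2.49081021e+00] -1.4127203268046373 final-yaw offset [ 6.08460998e-01 -4.06412262e+00 -4.97711475e-16]
```

```bash
python3 -m pendant '[{"offset":[0,0,0],"twist":[0,0,0.1413],"jaw":3},{"offset":[0,0,0],"twist":[0,0,0.1413],"jaw":3},{"offset":[0,0,0],"twist":[0,0,0.1413],"jaw":3},{"offset":[0,0,0],"twist":[0,0,0.1413],"jaw":3},{"offset":[0,0,0],"twist":[0,0,0.1413],"jaw":3},{"offset":[0,0,0],"twist":[0,0,0.1413],"jaw":3},{"offset":[0,0,0],"twist":[0,0,0.1413],"jaw":3},{"offset":[0,0,0],"twist":[0,0,0.1413],"jaw":3},{"offset":[0,0,0],"twist":[0,0,0.1413],"jaw":3},{"offset":[0,0,0],"twist":[0,0,0.1413],"jaw":3}]'; python3 -m pendant '[{"offset":[0.33,-2.03,0],"twist":[0,0,0],"jaw":3},{"offset":[0.33,-2.03,0],"twist":[0,0,0],"jaw":3},{"offset":[0,0,2],"twist":[0,0,0],"jaw":3},{"offset":[0,0,2],"twist":[0,0,0],"jaw":3},{"offset":[0,0,0],"twist":[0,0,0],"jaw":3},{"offset":[0,0,0],"twist":[0,0,0],"jaw":3},{"offset":[0,0,0],"twist":[0,0,0],"jaw":3}]'
python3 - <<'E'
from h import *
for n in('wrist0','w1','w2','w3'):print(np.round(load(n)['hand_eye'],4)[:3,3])
d=snap("wrist","w4");a=snap("scene","s4");s=ctrl.read_state()
T=R.from_euler('xyz',s['ee_rot']);print(s['tool_pos'],s['ee_rot'],T.inv().apply(np.array([.5567,.2603,.22])-s['tool_pos'])*100,s['wrist_force'])
x,y=proj(a,[[.5567,.2603,.15]])[0].astype(int)
m=np.hstack([crop('w4',200,180,360,340,2.5),crop('s4',x-25,y-25,x+25,y+25,8)]);cv2.imwrite('pics/m4.png',m)
E
```

```text
time_s: 8.2
tool_pos: [0.5898, 0.2358, 0.2672]
ee_rot: [3.141, -0.0, 1.072]
wrist_force: [-0.1, 0.5, -0.8]
width: 0.0375
finger_force: 60.3
time_s: 8.9
tool_pos: [0.5577, 0.2609, 0.2283]
ee_rot: [3.14, -0.001, 1.078]
wrist_force: [0.4, 0.3, -0.5]
width: 0.0376
finger_force: 60.3
[ 0.0657 -0.0016 -0.0693]
[ 0.0673 -0.0025 -0.0693]
[ 0.0673 -0.0025 -0.0693]
[ 0.0702 -0.0006 -0.0693]
[0.55768436 0.26091892 0.22799162] [ 3.14056751e+00 -1.21476431e-03  1.07770130e+00] [-0.1020851  -0.05823145  0.79897926] [ 0.52872465 -0.3372758  -0.75460096]
```

View pics/m4.png

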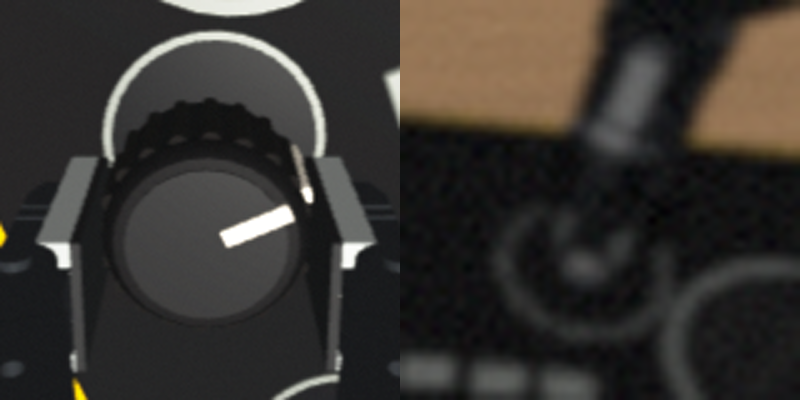

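The held knob (centre crop (208,240)) is over the shaft's ring (centre about (214,120)), consistent with the slanted jaw midline. I'll start the insertion gently.

```bash
python3 -m pendant '[{"offset":[-0.05,-0.04,0.4],"twist":[0,0,0],"jaw":3},{"offset":[0,0,0.3],"twist":[0,0,0],"jaw":3},{"offset":[0,0,0.2],"twist":[0,0,0],"jaw":3},{"offset":[0,0,0],"twist":[0,0,0],"jaw":3}]'; python3 -m pendant '[{"offset":[0,0,0.15],"twist":[0,0,0],"jaw":3},{"offset":[0,0,0.15],"twist":[0,0,0],"jaw":3},{"offset":[0,0,0],"twist":[0,0,0],"jaw":3}]'
```

```text
time_s: 9.4
tool_pos: [0.5571, 0.2606, 0.218]
ee_rot: [3.141, -0.0, 1.078]
wrist_force: [1.0, -0.2, 4.2]
width: 0.0372
finger_force: 60.4
time_s: 9.7
tool_pos: [0.5571, 0.2606, 0.2152]
ee_rot: [3.141, -0.001, 1.078]
wrist_force: [3.3, -0.4, 4.4]
width: 0.0373
finger_force: 60.7
```

```bash
python3 -m pendant '[{"offset":[0,0,0.15],"twist":[0,0,0],"jaw":3},{"offset":[0,0,0],"twist":[0,0,0],"jaw":3}]';python3 -m pendant '[{"offset":[0,0,0.15],"twist":[0,0,0],"jaw":3},{"offset":[0,0,0],"twist":[0,0,0],"jaw":3}]'
```

```text
time_s: 9.9
tool_pos: [0.5574, 0.2606, 0.214]
ee_rot: [3.14, -0.001, 1.078]
wrist_force: [5.3, -1.0, 7.5]
width: 0.0373
finger_force: 60.8
time_s: 10.1
tool_pos: [0.5577, 0.2602, 0.2119]
ee_rot: [3.139, -0.001, 1.077]
wrist_force: [11.9, -2.5, -1.7]
width: 0.0374
finger_force: 60.9
```

```bash
python3 -m pendant '[{"offset":[0.03,0.1,0],"twist":[0,0,0],"jaw":3},{"offset":[0,0,0],"twist":[0,0,0],"jaw":3}]';python3 -m pendant '[{"offset":[0,0,0.15],"twist":[0,0,0],"jaw":3},{"offset":[0,0,0],"twist":[0,0,0],"jaw":3}]'; python3 -c "
from h import *
s=ctrl.read_state();print(s['wrist_torque'],s['wrist_force'])"
```

```text
time_s: 10.3
tool_pos: [0.5582, 0.2602, 0.2118]
ee_rot: [3.141, -0.0, 1.078]
wrist_force: [5.7, -1.2, 0.3]
width: 0.0373
finger_force: 61.0
time_s: 10.5
tool_pos: [0.5582, 0.2602, 0.2104]
ee_rot: [3.141, -0.0, 1.078]
wrist_force: [6.3, -2.1, 1.9]
width: 0.0371
finger_force: 61.0
[-0.21879339 -0.95425271  0.01589424] [ 6.33203292 -2.07305299  1.93721127]
```

```bash
python3 -m pendant '[{"offset":[0.01,0.07,0],"twist":[0,0,0],"jaw":3},{"offset":[0,0,0.2],"twist":[0,0,0],"jaw":3},{"offset":[0,0,0],"twist":[0,0,0],"jaw":3}]';python3 -m pendant '[{"offset":[0,0,0.2],"twist":[0,0,0],"jaw":3},{"offset":[0,0,0],"twist":[0,0,0],"jaw":3}]'; python3 -m pendant '[{"offset":[0,0,0.1],"twist":[0,0,0],"jaw":3},{"offset":[0,0,0],"twist":[0,0,0],"jaw":3}]'
```

```text
time_s: 10.8
tool_pos: [0.5585, 0.2601, 0.2079]
ee_rot: [-3.141, 0.0, 1.078]
wrist_force: [3.4, -0.5, -1.6]
width: 0.0372
finger_force: 61.0
time_s: 11.0
tool_pos: [0.5585, 0.2602, 0.2061]
ee_rot: [-3.141, 0.0, 1.078]
wrist_force: [3.3, 0.2, -0.6]
width: 0.0375
finger_force: 61.0
time_s: 11.2
tool_pos: [0.5585, 0.2602, 0.2053]
ee_rot: [-3.142, 0.0, 1.078]
wrist_force: [2.5, -1.0, 0.4]
width: 0.0376
finger_force: 61.0
```

```bash
for i in 1 ; do python3 -m pendant '[{"offset":[0,0,0.1],"twist":[0,0,0],"jaw":3},{"offset":[0,0,0],"twist":[0,0,0],"jaw":3},{"offset":[0,0,0],"twist":[0,0,0],"jaw":3}]'; done; python3 -m pendant '[{"offset":[0,0,0.1],"twist":[0,0,0],"jaw":3},{"offset":[0,0,0],"twist":[0,0,0],"jaw":3},{"offset":[0,0,0],"twist":[0,0,0],"jaw":3}]'; python3 -m pendant '[{"offset":[0,0,0.1],"twist":[0,0,0],"jaw":3},{"offset":[0,0,0],"twist":[0,0,0],"jaw":3},{"offset":[0,0,0],"twist":[0,0,0],"jaw":3}]'; python3 -m pendant '[{"offset":[0,0,0.1],"twist":[0,0,0],"jaw":3},{"offset":[0,0,0],"twist":[0,0,0],"jaw":3},{"offset":[0,0,0],"twist":[0,0,0],"jaw":3}]'
```

```text
time_s: 11.5
tool_pos: [0.5585, 0.2602, 0.2045]
ee_rot: [3.141, -0.0, 1.078]
wrist_force: [3.8, -0.7, 2.8]
width: 0.0374
finger_force: 61.1
time_s: 11.8
tool_pos: [0.5586, 0.2602, 0.2035]
ee_rot: [3.142, -0.0, 1.078]
wrist_force: [3.1, -1.0, 3.1]
width: 0.0376
finger_force: 61.2
time_s: 12.1
tool_pos: [0.5586, 0.2602, 0.2025]
ee_rot: [3.142, -0.0, 1.078]
wrist_force: [1.9, -0.9, 5.2]
width: 0.0375
finger_force: 61.3
time_s: 12.4
tool_pos: [0.5586, 0.2602, 0.2016]
ee_rot: [3.141, -0.0, 1.078]
wrist_force: [2.0, -1.4, 5.6]
width: 0.0374
finger_force: 61.4
```

```bash
python3 -m pendant '[{"offset":[0,0,0.1],"twist":[0,0,0],"jaw":3},{"offset":[0,0,0],"twist":[0,0,0],"jaw":3},{"offset":[0,0,0],"twist":[0,0,0],"jaw":3}]'; python3 -m pendant '[{"offset":[0,0,0.1],"twist":[0,0,0],"jaw":3},{"offset":[0,0,0],"twist":[0,0,0],"jaw":3},{"offset":[0,0,0],"twist":[0,0,0],"jaw":3}]'
```

```text
time_s: 12.7
tool_pos: [0.5586, 0.2602, 0.2011]
ee_rot: [3.141, -0.001, 1.078]
wrist_force: [0.3, -2.0, 9.4]
width: 0.0375
finger_force: 61.9
time_s: 13.0
tool_pos: [0.5587, 0.2603, 0.2008]
ee_rot: [3.141, -0.001, 1.078]
wrist_force: [-2.9, -1.9, 15.2]
width: 0.0374
finger_force: 62.4
```

The stop is reached at the predicted height with 15 N. I'll hold for a second and check.

```bash
python3 -m pendant '[{"offset":[0,0,0.03],"twist":[0,0,0],"jaw":3},{"offset":[0,0,0],"twist":[0,0,0],"jaw":3},{"offset":[0,0,0],"twist":[0,0,0],"jaw":3},{"offset":[0,0,0],"twist":[0,0,0],"jaw":3},{"offset":[0,0,0],"twist":[0,0,0],"jaw":3},{"offset":[0,0,0],"twist":[0,0,0],"jaw":3},{"offset":[0,0,0],"twist":[0,0,0],"jaw":3},{"offset":[0,0,0],"twist":[0,0,0],"jaw":3},{"offset":[0,0,0],"twist":[0,0,0],"jaw":3},{"offset":[0,0,0],"twist":[0,0,0],"jaw":3}]'
python3 - <<'E'
from h import *
snap("wrist","w5");snap("scene","s5")
x,y=proj(load('s5'),[[.5567,.2603,.15]])[0].astype(int)
cv2.imwrite('pics/m5.png',np.hstack([crop('w5',200,180,360,340,2.5),crop('s5',x-50,y-50,x+50,y+50,4)]))
E
```

```text
time_s: 14.0
tool_pos: [0.5587, 0.2603, 0.2008]
ee_rot: [3.141, -0.001, 1.078]
wrist_force: [-4.1, -2.8, 17.8]
width: 0.0373
finger_force: 62.4
```

View pics/m5.png

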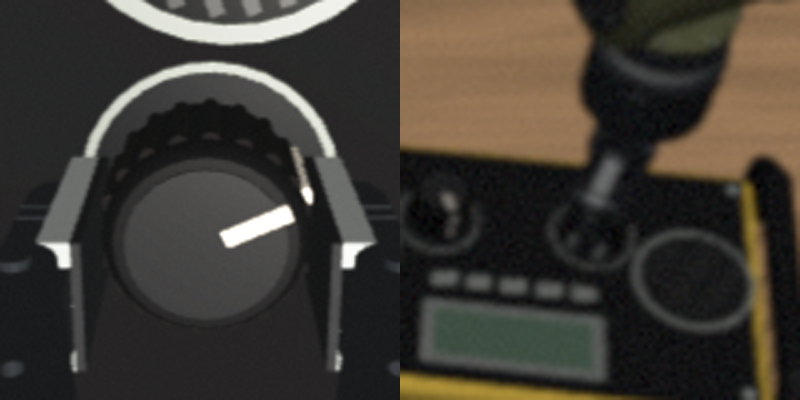

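The knob (crop centre (208,240)) hasn't slipped in the jaws. It sits centred in its ring close to the panel, and the press is holding at 18 N.

```bash
python3 -c "
from cell import ctrl
print(ctrl.sign_off())"
```

```text
the job is handed in; nothing more can be done
None
```

The knob is on the D-shaft and pressed in to its stop, with the gripper still holding it down at about 18 N; I handed the job in at about 14 s, and the sign-off gave no verdict.

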